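# Unpin and unlatch a slide cassette, and hold it lifted

## Robot

A 6-joint arm with a two-finger parallel gripper is mounted at the origin on a cart in front of the work surface, level with it; the furniture and walls round the work are solid. World frame = base frame: x ahead of the robot, y to its left, z up, the work surface at z = 0. Lengths are in m, angles in rad, forces in N, time in s.
With the tool pointing down it reaches from about 0.275 to 0.775 m from the base axis. Payload 14.6 kg.
Tool frame: the origin (TCP) lies on the centre line of the jaws, within the pads' length; the fingertips stand 11 mm ahead of it and the grasp point (between the pads) lies 8 mm behind it (bot.nose_length is the z of the fingertips in the tool frame, in m); z points along the fingers, y is the line along which they close (so a half turn about z gives the same grasp; the last joint's range is limited). The gripper opens to 85 mm and grips with 20 to 120 N. Pads are 22 mm wide; open, the fingers measure 114 mm over their backs; the gripper's body (76 mm by 85 mm) begins 54 mm behind the grasp point. The pads swing forward as they close: fully open they stand 13 mm farther back than shut.
Start: joints at [-1.492, 0.263, -0.048, 1.259, 0, 1.415], TCP at [0.122, -0.511, 0.215] pointing down, gripper open.
Joint ranges: [-2.65, 2.65], [-0.89, 1.7], [-1.18, 1.37], [-2.13, 2.11], [-1.35, 1.29], [-3.14, 3.14]. Speed limits (rad/s): [1.89, 1.89, 2.57, 2.79, 3.14, 3.14].

## Interface

Orientations are given as a rotation vector (axis times angle).
In Python, from station import bot gives the robot as it stands.
- The arm moves only by the tool drive_tool, never from a script. Its argument "targets" is a list of rows, each an object of numbers: "x", "y", "z": the shift along the tool's x, y, z in m; "roll": the turn about the tool's z in degrees. A call has 1 to 8 rows; each row is the pose to reach, as a shift and turn from the pose commanded when the call began, along the tool's axes at that moment; what a row does not reach only later rows make up. A row lasts 1/10 s, in which the tool goes at most 50 mm and 8.59 degrees, less where a joint would pass 70% of its speed; a pose out of reach is approached as far as the arm can. A call with a gripper value outside its range is refused whole. "fingers" is the finger opening in m, from 0 to 0.0854, set as the call begins (left out, the last holds). The fingers move at their own pace and stop on an object; the grip force is fixed at half the most. Time passes only in rows, so rows that repeat a pose let the fingers close. It gives the time, the measured TCP pose, the force, the opening and the grip force at its end, in the units of the state.
- bot.observe(): the state, without advancing time (a new reading comes with each control period).
- bot.capture(name): name is "side" or "top" or "wrist"; returns (picture, depth): 420x560x3 uint8, red, green, blue; 420x560 float32, m along the optical axis (not along the pixel's ray), 0 where there is no reading.
- bot.calibration(name): a dict with "camera_matrix" (3x3 intrinsics, pixels), "origin" and "rotation" of the camera in the world. Camera axes: x right, y up, looking along -z (the intrinsics and any distortion apply to the point x, -y, -z); pixel columns grow to the right and rows downward; lengths in m; the calibration is good to about 2 mm. A picture is of the moment at which its call begins: read the wrist's pose just before it. calibration takes no time and is no camera call; for the wrist camera it gives the pose at the moment of the call.
- bot.sign_off(): hands the job in; it is judged then, once.
The state is a dict: "time": time; "joint_pos": joint angles; "dq": joint speeds; "joint_efforts": joint torques, N m; "eef_pos": TCP position; "eef_rot": TCP orientation; "force": force on the tool from outside, world axes, zero at the start; "wrist_torque": the same for the moment, N m; "grip_width": finger opening in m; "grip_force": force on a finger pad.
Only numpy, scipy, OpenCV 4.12 (cv2) and the standard library are available. Lean on these libraries where they do the work, as an engineer would, in place of code of your own. Each camera call takes 0.05 s, during which the arm holds its last target. There are 200 camera calls.

## Task

Take the slide cassette out of its dock: first pull the red-headed lock pin straight up out of the cassette's end and stand it in the green cup. Then pinch the cassette's two blue side catches together with the fingers and lift the cassette, upright and with both catches kept squeezed fully in, about a hand's breadth (10 cm) straight up, well clear of the dock; finish while still holding it there, steady. Leave the brown reagent bottle, the timer and the cover-slip box where they stand, and do not knock over the cup.

Things in the scene. Friction and masses are not known exactly. Their poses are not given: they have to be found in the camera images.
- dock: Grey fixed dock plate, x -46 to 46, y -64 to 86, z 0 to 8 mm in its own frame; origin on the bench under the cassette's centre, z up. Two hooked posts, 29 mm high, at x = +-29.5 to +-43 mm, y within 17 mm: their lips hold the noses of the catches down. The cassette sits with its origin 8 mm above this one, same axes, with about 1.5 mm play.
- cassette: Slide cassette, 0.29 to 0.38 kg: white frame (42 mm wide, y -53 to 74 mm) round a rack of glass slides (36 x 100 mm, up to 84 mm above the origin). Origin: centre of its underside; z up, y toward the lock pin's end, x across, from catch to catch. At the +y end a block with the pin's bore: x = 0, y = 63 mm, 16 mm wide, 2 to 32 mm up. Comes out straight up.
- catch_near_pad (a point): Centre of the outer face of the blue catch on the cassette's -x side, 56 mm above its origin. Face 26 mm wide (y), 38 to 74 mm up. Across both catches 63 mm when free, 47 mm when squeezed fully in. Sprung outward (3 N at rest, 6 N fully in): a grip of 20 to 30 N squeezes both to their stops and carries the cassette. The dock's posts end 35 mm below this point.
- catch_far_pad (a point): The same point of the blue catch on the +x side.
- catch_near (a joint): How far the -x catch is pressed in: 0 free to 0.008 m at its stop; the dock lets it go from about 0.0055 m.
- catch_far (a joint): The same for the +x catch.
- lock_pin: Lock pin, 150 mm, 60 g: steel shank 14 mm thick, round red head 18 mm thick over the top 46 mm. Origin at the centre of its foot, z toward the head. Stands loosely in the bore at the cassette's +y end, between the inward ends of the catches (38 to 46 mm up), which it blocks; foot 2 mm above the cassette's origin level, free of it all once 50 mm above.
- pin_grip (a point): On the pin's axis in the middle of the red head, 127 mm above its foot: where to grip it.
- cup: Green plastic cup, 68 mm across the rim, 80 mm high, 0.35 kg, loose on the bench; origin at the centre of its underside. It stands left of the dock or right of it.
- cup_in (a point): Centre of the cup's inner floor; the pin may lean on the rim once it is let go.
- reagent: Brown reagent bottle with black cap, 58 mm across, 114 mm high, origin at its underside; leave alone. It stands on the side of the dock where the cup is not.
- timer: White bench timer, 30 x 62 x 58 mm, behind the dock, origin at its underside; leave alone.
- coverbox: White cover-slip box, 60 x 60 x 22 mm, behind and left of the dock, origin at its underside; leave alone.
Things that resemble listed ones, but are neither listed nor needed, are in the scene too. Several things look just like the cup: the one meant starts farthest to the robot's right.

How it is judged:
On the way, in this order (a step that is already met when the one before it is completed fails the run):
1. the lock pin stands in the cup, let go (horizontal distance between cup_in and lock_pin below 0.03 m and height (world z) of lock_pin below 0.03 m and contact force between the fingers and lock_pin below 0.2 N and angle between cup's own z axis and vertical below 0.15 rad), for 0.2 s.
2. both catches are squeezed in while the cassette still sits in the dock (value of joint each of catch_near, catch_far above 0.006 m and height (world z) of cassette below 0.013 m), for 0.1 s.
At the end, for the whole second after the job is handed in: Fingers hold the cassette by both catches, each in by over 6 mm, origin 68-200 mm above the bench, within 50 mm sideways of the dock's, tilt under 0.2 rad, still, off the dock; the pin stands released in the upright cup, foot within 30 mm of its centre and below 30 mm (all of step 1 and height (world z) of cassette between 0.068 and 0.2 m and horizontal distance between cassette and dock below 0.05 m and angle between cassette's own z axis and vertical below 0.2 rad and value of joint each of catch_near, catch_far above 0.006 m and contact force between the fingers and cassette above 2 N and contact force between cassette and dock below 0.2 N and linear speed of cassette below 0.03 m/s); the arm keeps its last pose, push and grip.
It fails at once if a bystander is moved more than 25 mm (distance of any of reagent, timer, coverbox from where it was at the start of the episode above 0.025 m).
It fails at once if the cup is tipped over (angle between cup's own z axis and vertical above 0.7 rad).
It also fails if it takes over 58 s, if anything falls off the work surface, if the arm or the gripper's body presses on something with over 40 N, if the wrist force passes 120 N, or if a joint passes its speed limit or range.

## Working session

There is one attempt and no reset: what is moved stays moved. The work goes in short steps, Python scripts to look and compute and a tool call to move; the robot and the scene stay as the last step left them, time stands still between calls to the robot, and variables do not carry over. Pictures are saved under pics/ and viewed, at most 10 in all, crops included, and the job is handed in when it is done.

Besides the shell and the picture viewer there is one more tool, called after "Call:" in YAML: its name, and indented under it one key for each argument. drive_tool: Moves the arm, as the interface text tells. Its arguments: {"type":"object","properties":{"targets":{"type":"array","items":{"type":"object","properties":{"x":{"type":"number"},"y":{"type":"number"},"z":{"type":"number"},"roll":{"type":"number"}}}},"fingers":{"type":"number"}},"required":["targets"]}

```bash
mkdir -p pics; cat > h.py <<'E'
import numpy as np, cv2
from scipy.spatial.transform import Rotation as R
from station import bot
def cloud(name):
    c=bot.calibration(name); im,d=bot.capture(name)
    K=np.array(c["camera_matrix"]); v,u=np.mgrid[0:420,0:560]
    P=np.stack([(u-K[0,2])/K[0,0]*d,-(v-K[1,2])/K[1,1]*d,-d],-1)
    Rm=np.array(c["rotation"]); 
    if Rm.shape!=(3,3): Rm=R.from_rotvec(Rm).as_matrix()
    W=P@Rm.T+np.array(c["origin"]); W[d==0]=np.nan
    return im,W
def save(n,im): cv2.imwrite(f"pics/{n}.png",im[:,:,::-1])
E
python3 - <<'E'
from h import *
s=bot.observe(); print(s["time"],s["eef_pos"],s["eef_rot"])
for n in("side","top"):
    c=bot.calibration(n);print(n,{k:np.round(v,3).tolist() if not isinstance(v,str) else v for k,v in c.items()})
    im,W=cloud(n);save(n+"0",im);np.savez(f"{n}0.npz",im=im,W=W)
E
```

```text
0.0 [ 0.12161037 -0.51042052  0.21431788] [-3.11907404e+00 -3.66294937e-01 -1.15824442e-04]
side {'camera_matrix': [[453.072, 0.0, 289.945], [0.0, 453.072, 202.806], [0.0, 0.0, 1.0]], 'origin': [0.484, 0.877, 0.727], 'rotation': [0.072, -1.358, -2.753]}
top {'camera_matrix': [[433.96, 0.0, 276.19], [0.0, 433.96, 210.134], [0.0, 0.0, 1.0]], 'origin': [0.455, 0.103, 0.98], 'rotation': [0.126, -0.09, -1.562]}
```

View pics/side0.png

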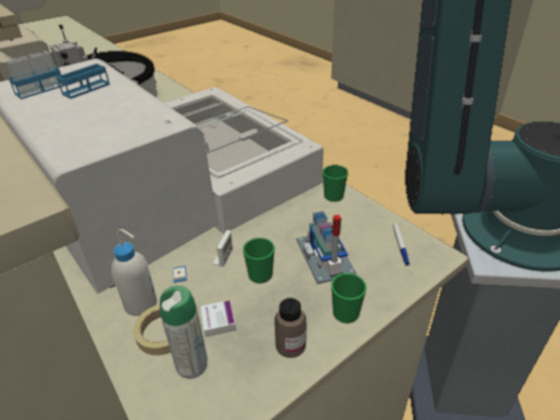

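View pics/top0.png

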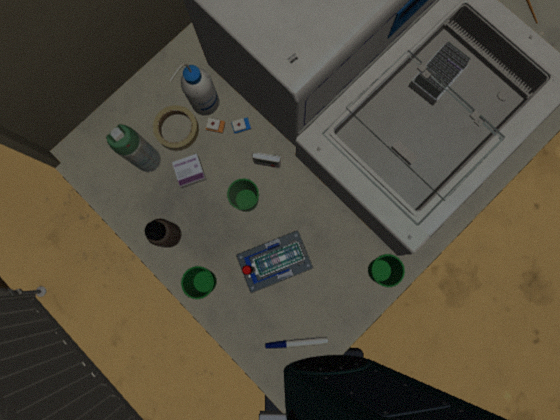

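The side view shows the red head at about (337,225) and the dock at (325,245). In the top view the red head is at (247,270), the cassette runs to (305,250), and the rightmost cup is at (386,270). The bottle is at (163,232).

```bash
python3 - <<'E'
from h import *
for n in("top","side"):
    z=np.load(n+"0.npz");im,W=z["im"],z["W"];hsv=cv2.cvtColor(im,cv2.COLOR_RGB2HSV);H,S,V=[hsv[...,i].astype(int) for i in range(3)]
    near=np.linalg.norm(W[...,:2]-np.array([.3,.05]),axis=-1)<1
    masks={"red":((H<8)|(H>172))&(S>150)&(V>60),"green":(H>50)&(H<85)&(S>130)&(V>30),"blue":(H>105)&(H<125)&(S>110)&(V>40)}
    for k,m in masks.items():
        m=m&near&(W[...,2]<.25)&(W[...,2]>.003)
        nl,L,st,c=cv2.connectedComponentsWithStats(m.astype(np.uint8))
        for i in range(1,nl):
            if st[i,4]<12: continue
            q=W[L==i];print(n,k,st[i,4],c[i].round(),"med",np.median(q,0).round(4),"min",q.min(0).round(3),"max",q.max(0).round(3))
            if k=="green":
                t=q[q[:,2]>.073]; 
                if len(t)>5:
                    # circle fit rim
                    A=np.c_[2*t[:,:2],np.ones(len(t))];s=np.linalg.lstsq(A,(t[:,:2]**2).sum(1),rcond=None)[0]
                    print("   rim c",s[:2].round(4),"r",np.sqrt(s[2]+s[0]**2+s[1]**2).round(4),"zmax",t[:,2].max())
z=np.load("top0.npz");im,W=z["im"],z["W"]
# dock plate: grey pixels z ~8mm
m=(abs(W[...,2]-.008)<.003)&(np.arange(420)[:,None]>225)&(np.arange(420)[:,None]<300)&(np.arange(560)>230)&(np.arange(560)<320)
hsv=cv2.cvtColor(im,cv2.COLOR_RGB2HSV)
print("z bench",np.nanmedian(W[300:320,260:300,2]), m.sum())
m=cv2.morphologyEx(m.astype(np.uint8),cv2.MORPH_OPEN,np.ones((2,2)))
q=W[m>0][:,:2].astype(np.float32);r=cv2.minAreaRect(q*1000);print("dock rect",r)
crop=cv2.resize(im[215:305,225:330],None,fx=6,fy=6,interpolation=cv2.INTER_CUBIC);save("crop",np.clip(crop*1.6,0,255).astype(np.uint8))
E
```

```text
top red 59 [246. 270.] med [0.4546 0.1784 0.161 ] min [0.449 0.171 0.156] max [0.462 0.186 0.165]
top green 199 [248. 193.] med [0.6242 0.1887 0.0076] min [0.596 0.165 0.003] max [0.646 0.219 0.084]
   rim c [0.6131 0.1962] r 0.0314 zmax 0.08411635468809908
top green 475 [383. 270.] med [ 0.4568 -0.1064  0.0079] min [ 0.424 -0.136  0.003] max [ 0.487 -0.071  0.086]
   rim c [ 0.4563 -0.1038] r 0.031 zmax 0.08605991940781876
top green 604 [199. 281.] med [0.4315 0.2927 0.0098] min [0.397 0.253 0.003] max [0.46  0.318 0.086]
   rim c [0.4287 0.2853] r 0.031 zmax 0.08611570682731229
top blue 113 [257. 254.] med [0.4882 0.1753 0.055 ] min [0.465 0.12  0.007] max [0.51  0.197 0.086]
top blue 114 [265. 276.] med [0.4402 0.1594 0.0552] min [0.426 0.097 0.005] max [0.457 0.178 0.139]
top blue 87 [276. 345.] med [0.2951 0.1243 0.0161] min [0.29  0.105 0.012] max [0.301 0.146 0.02 ]
side red 112 [336. 224.] med [0.4573 0.1838 0.145 ] min [0.451 0.173 0.119] max [0.463 0.187 0.163]
side green 609 [334. 182.] med [ 0.4583 -0.0818  0.0571] min [ 0.429 -0.139  0.008] max [ 0.486 -0.069  0.083]
   
[... 546 characters left out ...]
green 439 [180. 313.] med [0.6954 0.445  0.1689] min [0.68  0.42  0.152] max [0.727 0.453 0.185]
   rim c [0.7075 0.4257] r 0.0241 zmax 0.1853190774162473
side blue 63 [313. 239.] med [0.5051 0.1395 0.059 ] min [0.496 0.103 0.02 ] max [0.511 0.159 0.083]
side blue 48 [342. 253.] med [0.4398 0.1707 0.0539] min [0.431 0.151 0.046] max [0.448 0.177 0.058]
side blue 53 [404. 255.] med [0.2982 0.1245 0.0149] min [0.294 0.104 0.011] max [0.304 0.147 0.017]
side blue 44 [326. 257.] med [0.4737 0.1854 0.0539] min [0.463 0.178 0.049] max [0.484 0.191 0.057]
z bench 0.001207021024027588 1065
dock rect ((471.7530517578125, 127.57257080078125), (91.40105438232422, 150.6436767578125), 21.917301177978516)
```

View pics/crop.png

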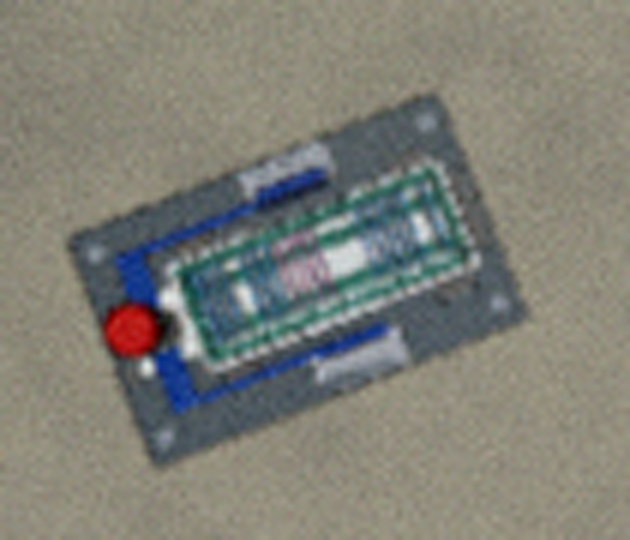

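The crop gives the dock rectangle as 91.4 × 150.6 mm, which matches its spec. Its yaw is 21.9°, with the pin at the left end (crop (132,330)). That puts the dock origin at about (0.476, 0.117), the pin at about (0.4545, 0.178) and the right cup at about (0.4575, -0.104).

Call:
drive_tool:
  targets:
    - {"x":0.0,"y":0.0,"z":-0.05,"roll":-8}
    - {"x":0.338,"y":-0.218,"z":-0.056,"roll":-65}
    - {"x":0.338,"y":-0.218,"z":-0.056,"roll":-65}
    - {"x":0.338,"y":-0.218,"z":-0.056,"roll":-65}
    - {"x":0.338,"y":-0.218,"z":-0.056,"roll":-65}
    - {"x":0.338,"y":-0.218,"z":-0.056,"roll":-65}
    - {"x":0.338,"y":-0.218,"z":-0.056,"roll":-65}
    - {"x":0.338,"y":-0.218,"z":-0.056,"roll":-65}
  fingers: 0.0854

```text
time: 0.9
eef_pos: [0.3647, -0.2562, 0.27]
eef_rot: [2.429, 1.992, 0.0]
force: [1.5, -1.8, -0.1]
grip_width: 0.0851
grip_force: 0.0
```

```bash
cat >> h.py <<'E'
def shift(x,y,z,toolx=111.9):
    s=bot.observe();M=R.from_rotvec(s["eef_rot"]).as_matrix()
    d=M.T@(np.array([x,y,z])-s["eef_pos"]);yaw=np.degrees(np.arctan2(M[1,0],M[0,0]))
    print("t",round(s["time"],2),"pos",np.round(s["eef_pos"],4),"shift",d.round(4),"roll",round(yaw-toolx,2),"tilt",np.degrees(np.arccos(-M[2,2])).round(2),"F",np.round(s["force"],1),"w",s["grip_width"],s["grip_force"])
E
python3 -c "
from h import *
shift(.4545,.178,.26)"
```

```text
t 0.9 pos [ 0.3647 -0.2562  0.27  ] shift [0.4434 0.0031 0.01  ] roll -33.18 tilt 0.0 F [ 1.5 -1.8 -0.1] w 0.08509014585175799 0.0
```

Call:
drive_tool:
  targets:
    - {"x":0.443,"y":0.003,"z":0.01,"roll":-33.2}
    - {"x":0.443,"y":0.003,"z":0.01,"roll":-33.2}
    - {"x":0.443,"y":0.003,"z":0.01,"roll":-33.2}
    - {"x":0.443,"y":0.003,"z":0.01,"roll":-33.2}
    - {"x":0.443,"y":0.003,"z":0.01,"roll":-33.2}
    - {"x":0.443,"y":0.003,"z":0.01,"roll":-33.2}
    - {"x":0.443,"y":0.003,"z":0.01,"roll":-33.2}
    - {"x":0.443,"y":0.003,"z":0.01,"roll":-33.2}

```text
time: 1.7
eef_pos: [0.4467, 0.1353, 0.2609]
eef_rot: [1.766, 2.598, -0.0]
force: [2.1, -1.7, 0.1]
grip_width: 0.0856
grip_force: 0.0
```

```bash
python3 -c "
from h import *
shift(.4545,.178,.26)"
```

```text
t 1.7 pos [0.4467 0.1353 0.2609] shift [0.0368 0.023  0.0009] roll -0.29 tilt 0.01 F [ 2.1 -1.7  0.1] w 0.08556953496261424 0.0
```

Call:
drive_tool:
  targets:
    - {"x":0.037,"y":0.023,"z":0.001,"roll":-0.3}
    - {"x":0.037,"y":0.023,"z":0.001,"roll":-0.3}
    - {"x":0.037,"y":0.023,"z":0.001,"roll":-0.3}
    - {"x":0.037,"y":0.023,"z":0.001,"roll":-0.3}

```text
time: 2.1
eef_pos: [0.4545, 0.1752, 0.2599]
eef_rot: [-1.76, -2.602, 0.001]
force: [0.1, -0.5, -0.2]
grip_width: 0.0859
grip_force: 0.0
```

```bash
python3 - <<'E'
from h import *
shift(.4545,.178,.129)
print(bot.calibration("wrist"))
im,W=cloud("wrist");save("w1",im);np.savez("w1.npz",im=im,W=W)
hsv=cv2.cvtColor(im,cv2.COLOR_RGB2HSV);H,S,V=[hsv[...,i].astype(int) for i in range(3)]
m=((H<8)|(H>172))&(S>150)&(V>60);q=W[m];print(m.sum(),np.nanmin(q,0),np.nanmax(q,0))
t=q[q[:,2]>np.nanmax(q[:,2])-.004];print(t.mean(0),np.ptp(t,0))
E
```

```text
t 2.1 pos [0.4545 0.1752 0.2599] shift [0.0026 0.0011 0.1309] roll -0.04 tilt 0.03 F [ 0.1 -0.5 -0.2] w 0.085885495422327 0.0
{'camera_matrix': array([[315.38307079,   0.        , 283.09694417],
       [  0.        , 315.38307079, 206.09126119],
       [  0.        ,   0.        ,   1.        ]]), 'origin': array([0.4252542 , 0.24503613, 0.42028127]), 'rotation': array([-0.29559177, -0.05720958,  0.37918821])}
370 [0.44589116 0.13200274 0.01784512] [0.69047048 0.18654823 0.16338571]
[0.4545338  0.17784331 0.16124577] [0.01513596 0.01447715 0.00396375]
```

View pics/w1.png

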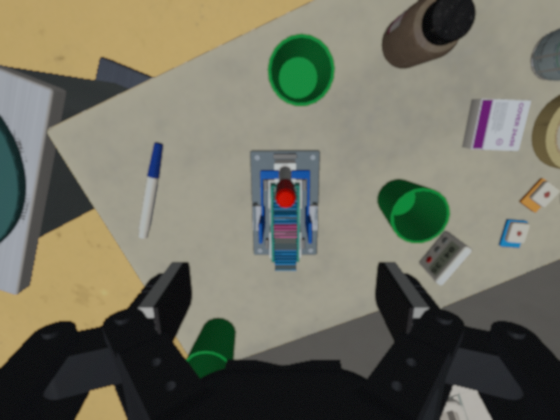

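Wrist view: the red head is at (286,192), the dock is square to the jaws, and the head is centred between the fingers. I'll descend now.

Call:
drive_tool:
  targets:
    - {"x":0.0,"y":0.0,"z":0.04}
    - {"x":0.0,"y":0.0,"z":0.075}
    - {"x":0.0,"y":0.0,"z":0.1}
    - {"x":0.0,"y":0.0,"z":0.12}
    - {"x":0.0,"y":0.0,"z":0.13}
    - {"x":0.0,"y":0.0,"z":0.13}
    - {"x":0.0,"y":0.0,"z":0.13}

```text
invalid input
```

```bash
python3 -c "
from h import *
shift(.4545,.178,.129)"
```

```text
t 2.15 pos [0.4545 0.175  0.26  ] shift [0.0028 0.0011 0.131 ] roll -0.08 tilt 0.01 F [ 0.8 -0.5  0.6] w 0.08536019435933817 0.0
```

Call:
drive_tool:
  targets:
    - {"x":0.003,"y":0.001,"z":0.04,"roll":0}
    - {"x":0.003,"y":0.001,"z":0.075,"roll":0}
    - {"x":0.003,"y":0.001,"z":0.1,"roll":0}
    - {"x":0.003,"y":0.001,"z":0.12,"roll":0}
    - {"x":0.003,"y":0.001,"z":0.13,"roll":0}
    - {"x":0.003,"y":0.001,"z":0.131,"roll":0}
    - {"x":0.003,"y":0.001,"z":0.131,"roll":0}

```text
time: 2.85
eef_pos: [0.4549, 0.1787, 0.1297]
eef_rot: [1.76, 2.602, 0.001]
force: [1.1, 0.1, 0.8]
grip_width: 0.0853
grip_force: 0.0
```

```bash
python3 -c "
from h import *
shift(.4545,.178,.129)"
```

```text
t 2.85 pos [0.4549 0.1787 0.1297] shift [-0.0006 -0.0006  0.0007] roll -0.05 tilt 0.05 F [1.1 0.1 0.8] w 0.08527814541460155 0.0
```

Aligned to within a millimetre, so I'll close.

Call:
drive_tool:
  targets:
    - {"x":-0.0006,"y":-0.0006,"z":0,"roll":0}
    - {"x":-0.0006,"y":-0.0006,"z":0,"roll":0}
    - {"x":-0.0006,"y":-0.0006,"z":0,"roll":0}
    - {"x":-0.0006,"y":-0.0006,"z":0,"roll":0}
    - {"x":-0.0006,"y":-0.0006,"z":0,"roll":0}
    - {"x":-0.0006,"y":-0.0006,"z":0,"roll":0}
    - {"x":-0.0006,"y":-0.0006,"z":0,"roll":0}
    - {"x":-0.0006,"y":-0.0006,"z":0,"roll":0}
  fingers: 0.005

```text
time: 3.65
eef_pos: [0.4544, 0.1784, 0.1293]
eef_rot: [1.759, 2.602, 0.001]
force: [-0.5, -0.3, 6.0]
grip_width: 0.0149
grip_force: 58.7
```

Call:
drive_tool:
  targets:
    - {"x":0,"y":0,"z":-0.01,"roll":0}
    - {"x":0,"y":0,"z":-0.025,"roll":0}
    - {"x":0,"y":0,"z":-0.04,"roll":0}
    - {"x":0,"y":0,"z":-0.06,"roll":0}
    - {"x":0,"y":0,"z":-0.08,"roll":0}
    - {"x":0,"y":0,"z":-0.1,"roll":0}
    - {"x":0,"y":0,"z":-0.115,"roll":0}
    - {"x":0,"y":0,"z":-0.12,"roll":0}

```text
time: 4.45
eef_pos: [0.4545, 0.1784, 0.2507]
eef_rot: [1.758, 2.602, 0.002]
force: [0.1, 0.8, -0.4]
grip_width: 0.0149
grip_force: 58.7
```

```bash
python3 - <<'E'
from h import *
shift(.4575,-.104,.249)
im,W=cloud("side");save("s2",cv2.resize(im[100:300,220:440],None,fx=3,fy=3))
E
```

```text
t 4.45 pos [0.4545 0.1784 0.2507] shift [-0.2632 -0.1025  0.0016] roll -0.0 tilt 0.11 F [ 0.1  0.8 -0.4] w 0.014856756860149313 58.739290278729186
```

View pics/s2.png

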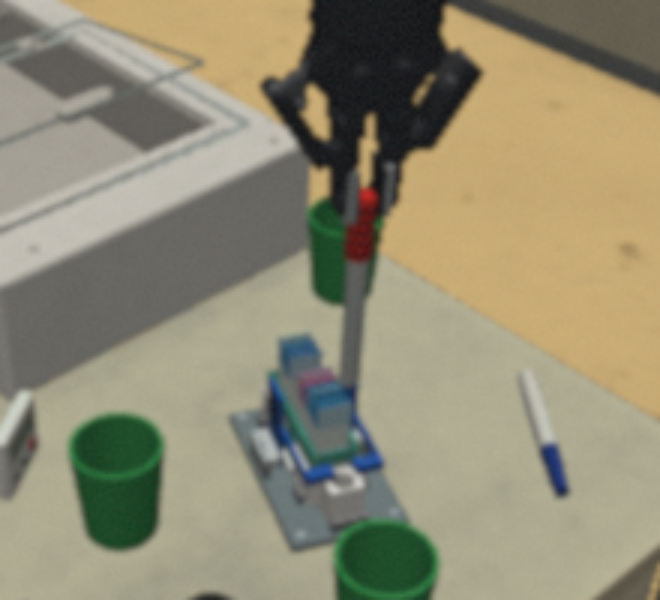

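The pin is out and held, with the red head at crop (362,225) and the foot near (350,395). I'll measure its tilt.

```bash
python3 - <<'E'
from h import *
im,W=cloud("side")
m=(np.hypot(W[...,0]-.4545,W[...,1]-.178)<.05)&(W[...,2]>.115)&(W[...,2]<.225)
nl,L,st,c=cv2.connectedComponentsWithStats(m.astype(np.uint8));i=1+st[1:,4].argmax();q=W[L==i]
for a in np.arange(.115,.225,.01):
    t=q[(q[:,2]>=a)&(q[:,2]<a+.01)]
    if len(t): print(round(a,3),len(t),np.median(t,0).round(4),np.ptp(t,0).round(3))
E
```

```text
0.125 4 [0.4586 0.1801 0.1326] [0.006 0.004 0.004]
0.135 27 [0.457  0.1811 0.1396] [0.012 0.008 0.009]
0.145 26 [0.4575 0.1818 0.1505] [0.012 0.007 0.01 ]
0.155 27 [0.4581 0.181  0.1605] [0.012 0.007 0.01 ]
0.165 34 [0.4575 0.181  0.1694] [0.014 0.009 0.01 ]
0.175 25 [0.4572 0.1813 0.1801] [0.012 0.007 0.009]
0.185 31 [0.4578 0.182  0.1906] [0.012 0.005 0.01 ]
0.195 29 [0.458  0.1807 0.1999] [0.014 0.01  0.009]
0.205 34 [0.4577 0.1812 0.2095] [0.013 0.01  0.01 ]
0.215 30 [0.4572 0.1817 0.2206] [0.012 0.007 0.01 ]
```

The pin is vertical with its foot at about z = 0.131, so I'll carry it to the cup.

Call:
drive_tool:
  targets:
    - {"x":-0.02,"y":-0.008,"z":0,"roll":0}
    - {"x":-0.055,"y":-0.021,"z":0,"roll":0}
    - {"x":-0.095,"y":-0.037,"z":0,"roll":0}
    - {"x":-0.135,"y":-0.053,"z":0,"roll":0}
    - {"x":-0.175,"y":-0.068,"z":0,"roll":0}
    - {"x":-0.215,"y":-0.084,"z":0,"roll":0}
    - {"x":-0.245,"y":-0.095,"z":0,"roll":0}
    - {"x":-0.263,"y":-0.1025,"z":0,"roll":0}

```text
time: 5.35
eef_pos: [0.4566, -0.106, 0.248]
eef_rot: [-1.761, -2.6, 0.001]
force: [0.6, -0.2, -0.9]
grip_width: 0.0145
grip_force: 58.7
```

Call:
drive_tool:
  targets:
    - {"x":0,"y":0,"z":0,"roll":0}
    - {"x":0,"y":0,"z":0,"roll":0}
    - {"x":0,"y":0,"z":0,"roll":0}

```text
time: 5.65
eef_pos: [0.4569, -0.1031, 0.2487]
eef_rot: [-1.758, -2.603, 0.0]
force: [0.4, -0.1, -0.5]
grip_width: 0.0151
grip_force: 58.7
```

```bash
python3 - <<'E'
from h import *
shift(.4575,-.104,.13)
im,W=cloud("side")
m=(np.hypot(W[...,0]-.4575,W[...,1]+.104)<.06)&(W[...,2]>.095)&(W[...,2]<.225)
for a in np.arange(.095,.225,.02):
    t=W[m&(W[...,2]>=a)&(W[...,2]<a+.02)]
    if len(t): print(round(a,3),len(t),np.median(t,0).round(4),np.ptp(t,0).round(3))
E
```

```text
t 5.65 pos [ 0.4569 -0.1031  0.2487] shift [-0.0011  0.0003  0.1187] roll 0.03 tilt 0.04 F [ 0.4 -0.1 -0.5] w 0.015053158036625186 58.71569962270769
0.095 66 [ 0.5054 -0.1288  0.1052] [0.023 0.027 0.019]
0.115 74 [ 0.5032 -0.1296  0.1273] [0.06  0.048 0.019]
0.135 36 [ 0.4595 -0.1002  0.1444] [0.013 0.009 0.019]
0.155 41 [ 0.4596 -0.1001  0.1625] [0.013 0.012 0.018]
0.175 42 [ 0.4601 -0.1002  0.1843] [0.013 0.012 0.02 ]
0.195 44 [ 0.4594 -0.1007  0.2048] [0.013 0.01  0.019]
0.215 22 [ 0.4597 -0.1004  0.2196] [0.012 0.009 0.007]
```

```bash
python3 - <<'E'
from h import *
for n in("top","side"):
    W=np.load(n+"0.npz")["W"];r=np.hypot(W[...,0]-.4575,W[...,1]+.104)
    for a in(.05,.09,.13,.17):
        m=(W[...,2]>a)&(W[...,2]<a+.04)&(r<.15)&(r>.04)
        if m.any():
            q=W[m];k=r[m].argsort()[:5];print(n,a,m.sum(),r[m][k].round(3),q[k[0]].round(3),q[k[4]].round(3))
E
```

```text
top 0.05 328 [0.047 0.047 0.047 0.047 0.047] [ 0.491 -0.137  0.053] [ 0.492 -0.136  0.073]
top 0.09 592 [0.047 0.047 0.047 0.047 0.047] [ 0.494 -0.134  0.126] [ 0.495 -0.133  0.094]
top 0.13 2516 [0.048 0.048 0.049 0.05  0.05 ] [ 0.495 -0.133  0.13 ] [ 0.495 -0.136  0.132]
side 0.05 537 [0.047 0.048 0.049 0.049 0.049] [ 0.494 -0.134  0.079] [ 0.497 -0.133  0.06 ]
side 0.09 636 [0.049 0.05  0.05  0.05  0.05 ] [ 0.498 -0.132  0.095] [ 0.503 -0.125  0.115]
side 0.13 773 [0.051 0.053 0.053 0.054 0.055] [ 0.496 -0.138  0.131] [ 0.501 -0.137  0.131]
```

A box corner (top at z ≈ 0.132) stands 47 mm from the cup axis at -39°. I'll turn the jaws to close at 51°, perpendicular to it, before lowering.

Call:
drive_tool:
  targets:
    - {"x":-0.001,"y":0,"z":0,"roll":-7}
    - {"x":-0.001,"y":0,"z":0,"roll":-14}
    - {"x":-0.001,"y":0,"z":0.01,"roll":-21}
    - {"x":-0.001,"y":0,"z":0.025,"roll":-29}
    - {"x":-0.001,"y":0,"z":0.045,"roll":-29}
    - {"x":-0.001,"y":0,"z":0.065,"roll":-29}
    - {"x":-0.001,"y":0,"z":0.085,"roll":-29}
    - {"x":-0.001,"y":0,"z":0.1,"roll":-29}

```text
time: 6.5
eef_pos: [0.4571, -0.1038, 0.1479]
eef_rot: [-1.049, -2.96, -0.0]
force: [0.1, -0.2, -0.6]
grip_width: 0.0148
grip_force: 58.7
```

Call:
drive_tool:
  targets:
    - {"x":0,"y":0,"z":0.008,"roll":0}
    - {"x":0,"y":0,"z":0.014,"roll":0}
    - {"x":0,"y":0,"z":0.018,"roll":0}
    - {"x":0,"y":0,"z":0.018,"roll":0}

```text
time: 6.9
eef_pos: [0.4575, -0.1047, 0.131]
eef_rot: [1.051, 2.961, -0.0]
force: [-0.9, -0.8, -0.4]
grip_width: 0.0153
grip_force: 58.7
```

```bash
python3 -c "
from h import *
shift(.4575,-.104,.128,140.9)"
```

```text
t 6.9 pos [ 0.4575 -0.1047  0.131 ] shift [0.0005 0.0005 0.003 ] roll 0.01 tilt 0.0 F [-0.9 -0.8 -0.4] w 0.015253090493034584 58.71737983827485
```

Call:
drive_tool:
  targets:
    - {"x":0,"y":0,"z":0.002,"roll":0}
    - {"x":0,"y":0,"z":0.004,"roll":0}
    - {"x":0,"y":0,"z":0.004,"roll":0}

```text
time: 7.2
eef_pos: [0.4575, -0.1048, 0.1269]
eef_rot: [1.051, 2.96, -0.0]
force: [0.5, -1.0, -0.4]
grip_width: 0.015
grip_force: 58.7
```

Call:
drive_tool:
  targets:
    - {"x":0,"y":0,"z":0,"roll":0}
    - {"x":0,"y":0,"z":0,"roll":0}
    - {"x":0,"y":0,"z":0,"roll":0}
    - {"x":0,"y":0,"z":0,"roll":0}
    - {"x":0,"y":0,"z":0,"roll":0}
    - {"x":0,"y":0,"z":0,"roll":0}
  fingers: 0.06

```text
time: 7.8
eef_pos: [0.4575, -0.1048, 0.127]
eef_rot: [1.051, 2.96, 0.0]
force: [0.3, 0.5, -0.2]
grip_width: 0.06
grip_force: 0.0
```

```bash
python3 - <<'E'
from h import *
shift(.4575,-.104,.25,140.9)
im,W=cloud("side");save("s3",cv2.resize(im[60:260,230:430],None,fx=3,fy=3))
E
```

```text
t 7.8 pos [ 0.4575 -0.1048  0.127 ] shift [ 0.0005  0.0007 -0.123 ] roll -0.01 tilt 0.0 F [ 0.3  0.5 -0.2] w 0.06002661422085639 0.0
```

View pics/s3.png

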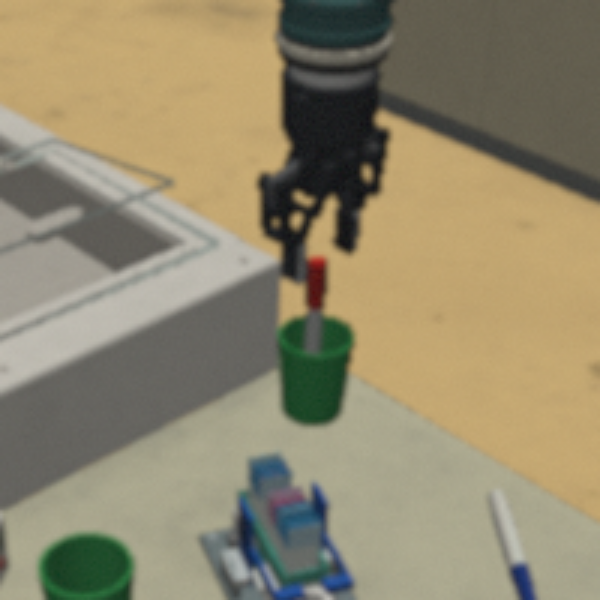

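The pin stands upright in the cup (crop (316,290)) and the cup is upright. I'll retreat up and go to the cassette.

Call:
drive_tool:
  targets:
    - {"x":0,"y":0,"z":-0.015,"roll":0}
    - {"x":0,"y":0,"z":-0.04,"roll":0}
    - {"x":0,"y":0,"z":-0.08,"roll":0}
    - {"x":0,"y":0,"z":-0.12,"roll":0}
    - {"x":0,"y":0,"z":-0.13,"roll":5}
    - {"x":0,"y":0,"z":-0.13,"roll":13}
    - {"x":0,"y":0,"z":-0.13,"roll":21}
    - {"x":0,"y":0,"z":-0.13,"roll":29}

```text
time: 8.65
eef_pos: [0.4575, -0.1049, 0.257]
eef_rot: [1.767, 2.598, 0.0]
force: [-0.4, -0.1, 0.1]
grip_width: 0.06
grip_force: 0.0
```

```bash
python3 -c "
from h import *
shift(.477,.1185,.22)"
```

```text
t 8.65 pos [ 0.4575 -0.1049  0.257 ] shift [0.2006 0.1002 0.037 ] roll -0.34 tilt 0.01 F [-0.4 -0.1  0.1] w 0.059970055817367536 0.0
```

Call:
drive_tool:
  targets:
    - {"x":0.035,"y":0.017,"z":0,"roll":0}
    - {"x":0.075,"y":0.037,"z":0,"roll":0}
    - {"x":0.115,"y":0.057,"z":0.01,"roll":0}
    - {"x":0.155,"y":0.077,"z":0.02,"roll":-0.3}
    - {"x":0.185,"y":0.092,"z":0.037,"roll":-0.3}
    - {"x":0.2006,"y":0.1002,"z":0.037,"roll":-0.3}
    - {"x":0.2006,"y":0.1002,"z":0.037,"roll":-0.3}
    - {"x":0.2006,"y":0.1002,"z":0.037,"roll":-0.3}
  fingers: 0.0854

```text
time: 9.45
eef_pos: [0.4756, 0.1185, 0.2201]
eef_rot: [1.751, 2.608, -0.0]
force: [0.3, -0.2, 0.4]
grip_width: 0.0853
grip_force: 0.0
```

```bash
python3 - <<'E'
from h import *
shift(.477,.1185,.056)
a=np.radians(21.9);ex=np.array([np.cos(a),np.sin(a)]);ey=np.array([-ex[1],ex[0]])
for n in("wrist",):
    im,W=cloud(n);save("w2",im)
    hsv=cv2.cvtColor(im,cv2.COLOR_RGB2HSV);H,S,V=[hsv[...,i].astype(int) for i in range(3)]
    q=W[...,:2]-np.array([.477,.1185]);X=q@ex;Y=q@ey;Z=W[...,2]
    b=(H>105)&(H<125)&(S>110)&(V>30)&(abs(X)<.045)&(abs(Y)<.09)
    for nm,mm in(("rack",(Z>.083)&(Z<.105)&(abs(X)<.03)&(abs(Y)<.07)),("catL",b&(X<-.018)&(Z>.045)),("catR",b&(X>.018)&(Z>.045)),("plate",(abs(Z-.009)<.004)&(abs(X)<.06)&(abs(Y-.011)<.085))):
        if mm.sum()>5: print(n,nm,mm.sum(),"X",np.percentile(X[mm],[2,50,98]).round(4),"Y",np.percentile(Y[mm],[2,50,98]).round(4),"Z",np.percentile(Z[mm],[2,50,98]).round(4))
        if nm=="plate": print(cv2.minAreaRect((W[mm][:,:2]*1000).astype(np.float32)))
E
```

```text
t 9.45 pos [0.4756 0.1185 0.2201] shift [-0.0005  0.0013  0.1641] roll 0.34 tilt 0.01 F [ 0.3 -0.2  0.4] w 0.08529392258696042 0.0
wrist rack 1653 X [-0.0267  0.0013  0.0145] Y [-0.0417  0.0007  0.0417] Z [0.0832 0.0907 0.0946]
wrist catL 396 X [-0.0287 -0.0259 -0.0187] Y [-0.0104  0.0205  0.0673] Z [0.0495 0.0559 0.0843]
wrist catR 460 X [0.0183 0.0284 0.0315] Y [-0.0103  0.0289  0.0676] Z [0.048  0.0557 0.0842]
wrist plate 3804 X [-0.0432 -0.0016  0.0465] Y [-0.0607  0.038   0.0843] Z [0.0074 0.0094 0.0119]
((474.7987976074219, 128.81298828125), (92.13059997558594, 148.59408569335938), 22.102100372314453)
```

View pics/w2.png

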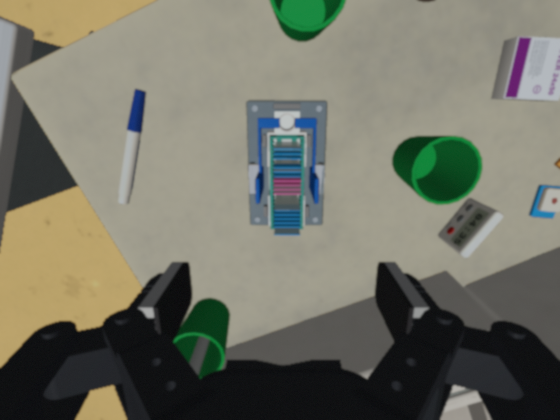

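Wrist view: the cassette is at (287,180) with free catches at (260,182) and (316,182), centred about 1.4 mm toward +x of my estimate. I'll descend with the jaws astride the catches.

Call:
drive_tool:
  targets:
    - {"x":-0.0005,"y":0.0027,"z":0.02,"roll":0.3}
    - {"x":-0.0005,"y":0.0027,"z":0.05,"roll":0.3}
    - {"x":-0.0005,"y":0.0027,"z":0.08,"roll":0.3}
    - {"x":-0.0005,"y":0.0027,"z":0.1,"roll":0.3}
    - {"x":-0.0005,"y":0.0027,"z":0.12,"roll":0.3}
    - {"x":-0.0005,"y":0.0027,"z":0.12,"roll":0.3}

```text
time: 10.1
eef_pos: [0.4772, 0.118, 0.0984]
eef_rot: [-1.76, -2.599, 0.003]
force: [0.2, 0.5, 0.7]
grip_width: 0.0855
grip_force: 0.0
```

```bash
python3 -c "
from h import *
shift(.4783,.119,.057)"
```

```text
t 10.1 pos [0.4772 0.118  0.0984] shift [0.0005 0.0015 0.0414] roll -0.1 tilt 0.18 F [0.2 0.5 0.7] w 0.08551303938265394 0.0
```

Call:
drive_tool:
  targets:
    - {"x":0.0005,"y":0.0015,"z":0.012,"roll":0}
    - {"x":0.0005,"y":0.0015,"z":0.025,"roll":0}
    - {"x":0.0005,"y":0.0015,"z":0.036,"roll":0}
    - {"x":0.0005,"y":0.0015,"z":0.0414,"roll":0}
    - {"x":0.0005,"y":0.0015,"z":0.0414,"roll":0}
    - {"x":0.0005,"y":0.0015,"z":0.0414,"roll":0}

```text
time: 10.7
eef_pos: [0.4798, 0.1201, 0.0591]
eef_rot: [1.759, 2.602, 0.0]
force: [-0.6, 0.0, 0.5]
grip_width: 0.0852
grip_force: 0.0
```

```bash
python3 -c "
from h import *
shift(.4783,.119,.057)"
```

```text
t 10.7 pos [0.4798 0.1201 0.0591] shift [-0.0005 -0.0018  0.0021] roll -0.02 tilt 0.03 F [-0.6  0.   0.5] w 0.08518694315623691 0.0
```

Call:
drive_tool:
  targets:
    - {"x":0,"y":-0.0012,"z":0.001,"roll":0}
    - {"x":0,"y":-0.0012,"z":0.001,"roll":0}
    - {"x":0,"y":-0.0012,"z":0.001,"roll":0}

```text
time: 11.0
eef_pos: [0.4785, 0.1198, 0.0578]
eef_rot: [1.759, 2.603, 0.0]
force: [0.3, -0.4, -0.3]
grip_width: 0.0853
grip_force: 0.0
```

Call:
drive_tool:
  targets:
    - {"x":0,"y":0,"z":0,"roll":0}
    - {"x":0,"y":0,"z":0,"roll":0}
    - {"x":0,"y":0,"z":0,"roll":0}
    - {"x":0,"y":0,"z":0,"roll":0}
    - {"x":0,"y":0,"z":0,"roll":0}
    - {"x":0,"y":0,"z":0,"roll":0}
    - {"x":0,"y":0,"z":0,"roll":0}
    - {"x":0,"y":0,"z":0,"roll":0}
  fingers: 0.02

```text
time: 11.8
eef_pos: [0.4792, 0.1196, 0.059]
eef_rot: [1.758, 2.601, 0.001]
force: [-4.1, -4.1, 24.5]
grip_width: 0.0418
grip_force: 57.6
```

```bash
python3 -c "
from h import *
shift(.4783,.119,.057)"
```

```text
t 11.8 pos [0.4792 0.1196 0.059 ] shift [-0.0002 -0.0011  0.002 ] roll -0.01 tilt 0.14 F [-4.1 -4.1 24.5] w 0.04177459798014636 57.58379638195038
```

The width and grip force show both catches at their stops. I'll lift straight up, slowly.

Call:
drive_tool:
  targets:
    - {"x":0,"y":0,"z":-0.003,"roll":0}
    - {"x":0,"y":0,"z":-0.007,"roll":0}
    - {"x":0,"y":0,"z":-0.012,"roll":0}
    - {"x":0,"y":0,"z":-0.018,"roll":0}
    - {"x":0,"y":0,"z":-0.025,"roll":0}
    - {"x":0,"y":0,"z":-0.032,"roll":0}
    - {"x":0,"y":0,"z":-0.038,"roll":0}
    - {"x":0,"y":0,"z":-0.04,"roll":0}

```text
time: 12.6
eef_pos: [0.4788, 0.1198, 0.0983]
eef_rot: [1.759, 2.602, 0.001]
force: [0.2, 0.2, -2.9]
grip_width: 0.0409
grip_force: 60.9
```

Call:
drive_tool:
  targets:
    - {"x":0,"y":0,"z":-0.007,"roll":0}
    - {"x":0,"y":0,"z":-0.017,"roll":0}
    - {"x":0,"y":0,"z":-0.027,"roll":0}
    - {"x":0,"y":0,"z":-0.037,"roll":0}
    - {"x":0,"y":0,"z":-0.047,"roll":0}
    - {"x":0,"y":0,"z":-0.055,"roll":0}
    - {"x":0,"y":0,"z":-0.06,"roll":0}
    - {"x":0,"y":0,"z":-0.06,"roll":0}

```text
time: 13.4
eef_pos: [0.4787, 0.1198, 0.1582]
eef_rot: [1.759, 2.602, 0.001]
force: [0.2, 0.2, -3.2]
grip_width: 0.041
grip_force: 61.1
```

Call:
drive_tool:
  targets:
    - {"x":0,"y":0,"z":0,"roll":0}
    - {"x":0,"y":0,"z":0,"roll":0}
    - {"x":0,"y":0,"z":0,"roll":0}
    - {"x":0,"y":0,"z":0,"roll":0}
    - {"x":0,"y":0,"z":0,"roll":0}
    - {"x":0,"y":0,"z":0,"roll":0}

```text
time: 14.0
eef_pos: [0.4784, 0.1198, 0.1575]
eef_rot: [-1.759, -2.603, 0.0]
force: [0.3, -0.4, -2.6]
grip_width: 0.0409
grip_force: 61.1
```

```bash
python3 - <<'E'
from h import *
shift(.4783,.119,.159)
im,W=cloud("side");save("s4",cv2.resize(im[90:310,200:440],None,fx=2.7,fy=2.7))
m=(np.hypot(W[...,0]-.46,W[...,1]+.104)<.03)&(W[...,2]>.09);print("pin",np.median(W[m],0),W[m][:,2].max())
E
```

```text
t 14.0 pos [0.4784 0.1198 0.1575] shift [-0.0007 -0.0004 -0.0015] roll -0.01 tilt 0.0 F [ 0.3 -0.4 -2.6] w 0.04086904160609386 61.14639759063721
pin [ 0.46366347 -0.09980791  0.09406722] 0.1024768650313046
```

View pics/s4.png

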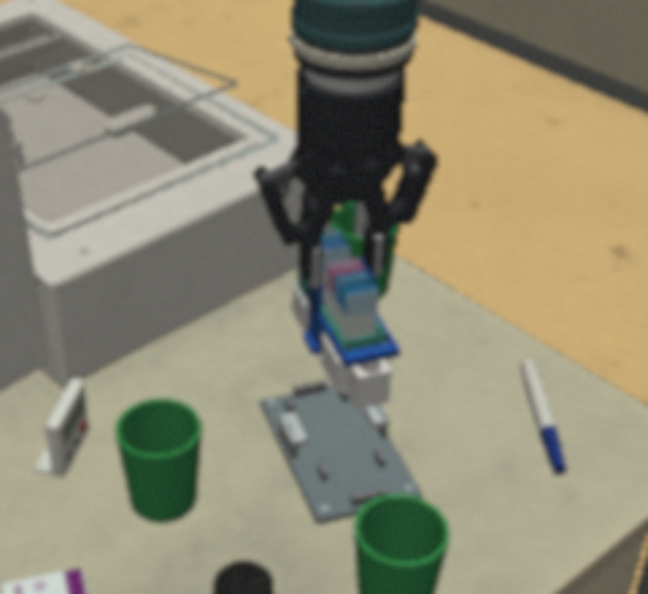

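The cassette is upright at crop (350,320), well clear of the empty dock at (340,450), and it is being held steadily. The gripper hides the pin's cup here; the last wrist view showed the pin standing in it. Handing in.

```bash
python3 -c "
from station import bot
print(bot.sign_off())"
```

```text
the job is handed in; nothing more can be done
None
```

I handed the job in at about 14 s: the lock pin is in the rightmost green cup, and the cassette is held upright about 10 cm up with the grip at the catches' stops. No verdict came back, and the gripper hid the cup in the last picture.

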